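Find the worn mailbox lock by rocking its tongue and mark it with the reject collar

TASK

Four mailbox door locks are bolted upright to a test strip, and exactly one of them is worn: its tongue has play, while the other three only spring a little. Rock the tongues by feel to find it, each first away from the robot to the end of any play and then back towards the robot to the other end, going gently so that no tongue is forced or bent. Then take the reject collar from its wooden stand and slip it over the worn lock's tongue until it lies flat on the lock's round face, let go, and leave everything else where it is.

Things in the scene. Friction and masses are not known exactly. Their poses are not given: they have to be found in the camera images.
- strip: Pale wooden test strip, 64 x 400 x 12 mm, fixed flat on the table. Origin: centre of its underside, at table height. Its y axis runs along the strip (the row of locks), its x axis points across it, away from the robot; z up. It may stand turned by up to about 0.2 rad.
- lock_1 (a point): Centre of the round face (barrel top) of the lock in place 1, at the -y end of the strip's row; 42 mm above the table. Places are 95 mm apart. Lock: dark upright steel barrel, 36 mm diameter, 30 mm high, fixed on the strip; the flat hexagon nut at its foot is looks only. All four look alike; which place holds the worn one changes every time.
- lock_2 (a point): The same for the lock in place 2. Tongue of each lock: bright steel bar upright on the middle of the face, 14 mm along strip x, 12 mm along strip y, its top 45 mm above the face. It rocks only along strip x, about a cross axis 15 mm below the face. All start upright. A hard grip resists its rocking and can hide play; a push on its -x or +x face does not.
- lock_3 (a point): The same for the lock in place 3. A sound tongue springs about 5 to 6 N per mm, pushed 31 mm above the face, and returns; more than about 15 N there, or 4 mm of bend at its top, is forcing it. Fingertips that touch lower on a tongue find it stiffer and its travel smaller, in proportion to the height above the cross axis.
- lock_4 (a point): The same for the lock in place 4. The worn tongue gives way under less than 2 N for 0.13 rad to either side (about 6 mm at 31 mm above the face, 3.5 mm at 12 mm above it, nearly 8 mm at its top), then is as stiff as a sound one; it springs back near upright. It counts as rocked when its top has gone at least 4 mm to each side.
- stand: Collar stand, fixed: wooden disc of 34 mm diameter and 30 mm height with a spindle of 12 mm diameter standing 15 mm higher in its middle. Origin: centre of its underside, on the table.
- collar_mid (a point): Centre (half-way up) of the reject collar: plain aluminium ring, 44 mm outside and 26 mm inside diameter, 24 mm high, 60 g, z along its axis. At the start it lies flat on the stand's disc around the spindle (centre 42 mm above the table). Seated flat on a lock's face its centre is 12 mm above the face, 54 mm above the table.
- padlock: Bystander: brass padlock lying flat, 40 x 46 x 22 mm, beside the stand. Origin: centre of its underside.
- spare: Bystander: spare lock barrel without tongue, 36 mm diameter, 30 mm high, standing loose beside the stand. Origin: centre of its underside.
- driver: Bystander: screwdriver, about 200 mm long, handle under 35 mm thick, lying on the table along the far side of the strip.
- jar: Bystander: screw jar, 60 mm diameter, 70 mm high. Origin: centre of its underside. (A tape roll, a mug and a parcel, up to 95 mm high, stand farther off, beyond the strip, more than 0.75 m from the robot's axis.)
Not all that is in view belongs to the job. What is shaped like the part that bears collar_mid but red or yellow is not meant.

How it is judged:
On the way, in this order (a step that is already met when the one before it is completed fails the run):
1. the worn lock's tongue is rocked away from the robot, its top more than 3.5 mm from upright (x of unit_w_tongue_c1 in the frame of strip above 0.0035 m), for 0.05 s.
2. the worn lock's tongue is rocked back towards the robot, its top more than 3.5 mm to that side (x of unit_w_tongue_c1 in the frame of strip below -0.0035 m), for 0.05 s.
At the end, for the whole second after the job is handed in: The reject collar lies released and at rest around the tongue of the worn lock, flat on its face: within 8 mm of the barrel's axis, its centre within 2.5 mm of 54 mm above the table, tilted less than 0.09 rad (horizontal distance between collar_mid and unit_w_c0 below 0.008 m and z of collar_mid in the frame of strip between 0.0515 and 0.0565 m and angle between collar_mid's own z axis and vertical below 0.09 rad and linear speed of collar below 0.02 m/s and contact force between collar and the fingers below 0.1 N); the robot touches nothing.
It fails at once if a sound lock's tongue is forced: its top bent more than 4.5 mm from upright ((x of unit_k_tongue_c1 in the frame of strip above 0.0045 m or x of unit_k_tongue_c1 in the frame of strip below -0.0045 m) or (x of unit_m_tongue_c1 in the frame of strip above 0.0045 m or x of unit_m_tongue_c1 in the frame of strip below -0.0045 m) or (x of unit_p_tongue_c1 in the frame of strip above 0.0045 m or x of unit_p_tongue_c1 in the frame of strip below -0.0045 m)).
It fails at once if the worn tongue is forced beyond its play: its top more than 13 mm from upright (x of unit_w_tongue_c1 in the frame of strip above 0.013 m or x of unit_w_tongue_c1 in the frame of strip below -0.013 m).
It fails at once if a bystander is moved by more than 25 mm (distance of any of padlock, spare, driver, tape_c0, mug_c0, parcel_c0, jar from where it was at the start of the episode above 0.025 m).
It also fails if it takes over 72 s, if anything falls off the work surface, if the arm or the gripper's body presses on something with over 40 N, if the wrist force passes 120 N, or if a joint passes its speed limit or range.

ROBOT

A 6-joint arm with a two-finger parallel gripper is mounted at the origin on the work surface. World frame = base frame: x ahead of the robot, y to its left, z up, the work surface at z = 0. Lengths are in m, angles in rad, forces in N, time in s.
With the tool pointing down it reaches from about 0.375 to 0.925 m from the base axis. Payload 5.7 kg.
Tool frame: the origin (TCP) lies at the very end of the fingers, on their centre line; the grasp point (between the pads) lies hold_point_z behind it (hold_point_z is the distance from the TCP to the grasp point, in m); z points along the fingers, y is the line along which they close (so a half turn about z gives the same grasp; the last joint's range is limited). The gripper opens to 85 mm and grips with 20 to 120 N. Pads are 22 mm wide; open, the fingers measure 114 mm over their backs; the gripper's body (76 mm by 85 mm) begins 54 mm behind the grasp point. The pads swing forward as they close: fully open they stand 13 mm farther back than shut.
Start: joints at [1.093, 0.359, 1.51, -0, 1.272, -0.115], TCP at [0.213, 0.561, 0.231] pointing down, gripper open.
Joint ranges: [-2.97, 2.97], [-1.01, 2.36], [0.21, 2.38], [-0.96, 4.11], [0.2, 2.71], [-2.98, 2.98]. Speed limits (rad/s): [2.39, 2.39, 3.14, 3.14, 3.14, 3.14].

INTERFACE

Orientations are given as a rotation vector (axis times angle).
In Python, from station import sense, get_image, finish_job, trace, hold_point_z gives the robot as it stands.
- The arm moves only by the tool send_rows, never from a script. Its argument "rows" is a list of rows, each an object with "delta_pos": the shift along the tool's x, y, z scaled (see below), a list of three; "twist": the turn, a rotation vector about the tool's x, y, z scaled (see below), a list of three; "fingers": the opening, from -1 (shut) to 1 (fully open). In form: [{"delta_pos": [tx, ty, tz], "twist": [wx, wy, wz], "fingers": fingers}, ...]. A call has 1 to 20 rows; each row is the pose to reach, as a shift and turn from the pose commanded when the call began, along the tool's axes at that moment; what a row does not reach only later rows make up. The controller multiplies each number of a shift by 1 m and each number of a turn by 90 degrees. A row lasts 1/12 s, in which the tool goes at most 41.7 mm and 7.16 degrees, less where a joint would pass 70% of its speed; a pose out of reach is approached as far as the arm can. A call with a number of a shift or a turn outside -1 to 1 is refused whole. A call with a gripper value outside its range is refused whole. The fingers move at their own pace and stop on an object; the grip force is fixed at half the most. Time passes only in rows, so rows that repeat a pose let the fingers close. It gives the time, the measured TCP pose, the force, the opening and the grip force at its end, in the units of the state.
- sense(): the state, without advancing time (a new reading comes with each control period).
- get_image(name): name is "scene" or "side" or "wrist"; returns a dict with "image" (480x640x3 uint8, blue, green, red), "z_map" (480x640 float32, m along the optical axis (not along the pixel's ray), 0 where there is no reading), "fov_y" (degrees; the focal length in pixels is half the picture's height over the tangent of half this angle, whatever the lens; pixels are square), "cx", "cy" (the principal point, pixels), "view" (4x4, takes a point from world to camera coordinates); the wrist camera has in their place "hand_eye" (4x4, takes a point from camera to tool coordinates, whose origin is the TCP and whose axes are the flange's). Camera axes: x right, y down, z forward; pixel columns grow to the right and rows downward; lengths in m; the calibration is good to about 2 mm. A picture is of the moment at which its call begins: read the wrist's pose just before it.
- finish_job(): hands the job in; it is judged then, once.
Trained networks look in the newest picture that a camera, given by its name, has taken for a name from the list of things; names that differ only in an ending like _2 or _b are one class to them, and where a whole thing is asked for, a point or a joint stands for the part that bears it (a point fixed in the world has none). Each returns a list of dicts, best first, with "p" (0 to 1); they miss things now and then, are a little off and sometimes report something else, mostly with a low value. They report only what shows in the picture. A call takes as long as a camera call. They do not tell look-alikes from the thing itself.
- trace(camera, target): "pixels" (480x640 bool, what is visible of it) and "at" ([column, row] in pixels, amid what is visible of it).
The state is a dict: "time": time; "joint_positions": joint angles; "qvel": joint speeds; "joint_efforts": joint torques, N m; "ee_pos": TCP position; "eef_rot": TCP orientation; "force": force on the tool from outside, world axes, zero at the start; "moment": the same for the moment, N m; "gripper_width": finger opening in m; "grasp_force": force on a finger pad.
Only numpy, scipy, OpenCV 4.12 (cv2) and the standard library are available. Lean on these libraries where they do the work, as an engineer would, in place of code of your own. Each camera call takes 0.05 s, during which the arm holds its last target. There are 200 camera calls.

## Working session

There is one attempt and no reset: what is moved stays moved. The work goes in short steps, Python scripts to look and compute and a tool call to move; the robot and the scene stay as the last step left them, time stands still between calls to the robot, and variables do not carry over. Pictures are saved under pics/ and viewed, at most 10 in all, crops included, and the job is handed in when it is done.

Besides the shell and the picture viewer there is one more tool, called after ">>>" by a JSON object that holds its "op" and its "data". send_rows: Moves the arm, as the interface text tells. Shifts and turns lie within -1 to 1; 1 stands for 1 m of shift or 90 degrees of turn. Its arguments: {"type":"object","properties":{"rows":{"type":"array"}},"required":["rows"]}

```bash
mkdir -p pics; cat > h.py <<'E'
import numpy as np, cv2
from station import *
from scipy.spatial.transform import Rotation as R
def cam(name):
    s=sense(); d=get_image(name); 
    if 'view' in d: T=np.linalg.inv(d['view'])
    else:
        W=np.eye(4); W[:3,:3]=R.from_rotvec(s['eef_rot']).as_matrix(); W[:3,3]=s['ee_pos']; T=W@d['hand_eye']
    return d,T
def world(d,T):
    z=d['z_map']; h,w=z.shape; f=h/2/np.tan(np.radians(d['fov_y'])/2)
    u,v=np.meshgrid(np.arange(w),np.arange(h))
    P=np.stack([(u-d['cx'])/f*z,(v-d['cy'])/f*z,z],-1)
    Q=P@T[:3,:3].T+T[:3,3]; Q[z==0]=np.nan; return Q
E
python3 - <<'E'
from h import *
s=sense(); print(s, hold_point_z)
for n in ['scene','side']:
    d,T=cam(n); cv2.imwrite(f'pics/{n}.png',d['image']); Q=world(d,T); print(n,T.round(2).tolist())
    for t in ['strip','lock_1','stand','collar_mid','padlock','spare','driver','jar']:
        for r in trace(n,t)[:5]:
            m=r['pixels']; q=Q[m]; q=q[~np.isnan(q[:,0])]
            if len(q): print(t,round(r['p'],2),np.round(r['at']),m.sum(),np.median(q,0).round(3),np.percentile(q,2,axis=0).round(3),np.percentile(q,98,axis=0).round(3))
E
```

```text
{'time': 0.0, 'joint_positions': array([ 1.09289202e+00,  3.59531593e-01,  1.51146331e+00, -3.20297659e-06,
        1.27251689e+00, -1.15109903e-01]), 'qvel': array([ 0.00199962,  0.00038663,  0.00076144, -0.00031515, -0.00062677,
        0.00086753]), 'joint_efforts': array([-5.47575655e-04, -5.27616656e+01, -2.78615391e+01, -7.40063251e-05,
        1.29953682e-02,  5.37059191e-05]), 'ee_pos': array([0.21262032, 0.56030993, 0.23042603]), 'eef_rot': array([-5.66653632e-01, -3.08949757e+00,  2.88392148e-03]), 'force': array([-0.69062632,  0.2475676 , -0.31616246]), 'moment': array([-0.03377313,  0.02124172, -0.03602674]), 'grasp_force': 0.0, 'gripper_width': 0.08578630763339043} 0.0187
scene [[-0.6, 0.43, -0.67, 1.22], [0.8, 0.33, -0.51, 0.61], [0.0, -0.84, -0.54, 0.64], [0.0, 0.0, 0.0, 1.0]]
strip 0.79 [260. 284.] 3162 [ 0.608 -0.019  0.011] [ 0.561 -0.266 -0.   ] [0.624 0.125 0.015]
lock_1 0.61 [254. 279.] 3235 [ 0.607 -0.028  0.011] [ 0.56  -0.267 -0.001] [0.624 0.125 0.015]
stand 0.64 [290. 229.] 150 [ 0.439 -0.093  0.015] [ 0.422 -0.109  0.002] [ 0.447 -0.084  0.028]
stand 0.23 [
[... 1420 characters left out ...]
.139  0.003] [ 0.359 -0.099  0.026]
collar_mid 0.29 [403. 312.] 3797 [ 0.573 -0.155  0.012] [ 0.556 -0.276  0.002] [0.617 0.11  0.015]
padlock 0.89 [246. 290.] 894 [ 0.363 -0.015  0.016] [ 0.323 -0.029  0.   ] [0.392 0.017 0.024]
padlock 0.57 [300. 301.] 656 [ 0.424 -0.115  0.049] [ 0.406 -0.126  0.034] [ 0.444 -0.088  0.056]
spare 0.6 [303. 299.] 710 [ 0.425 -0.115  0.049] [ 0.406 -0.126  0.032] [ 0.446 -0.086  0.056]
spare 0.57 [354. 346.] 697 [ 0.466 -0.214  0.028] [ 0.453 -0.223  0.003] [ 0.485 -0.19   0.033]
driver 0.77 [448. 293.] 939 [ 0.657 -0.149  0.021] [ 0.647 -0.194  0.001] [ 0.681 -0.01   0.028]
jar 0.74 [287. 178.] 908 [0.539 0.339 0.043] [0.515 0.328 0.004] [0.568 0.377 0.072]
```

View pics/scene.png

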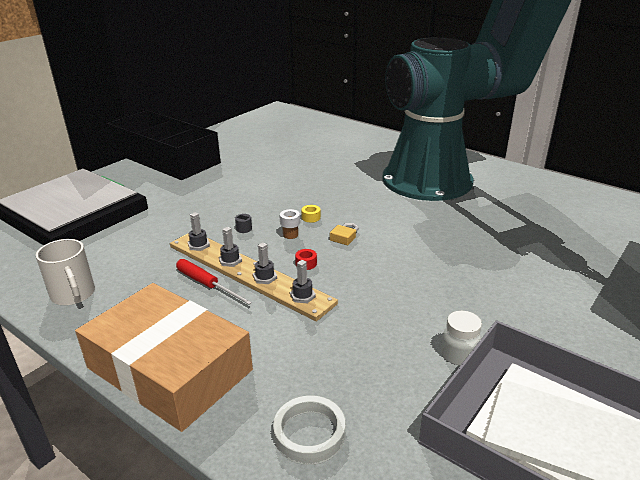

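View pics/side.png

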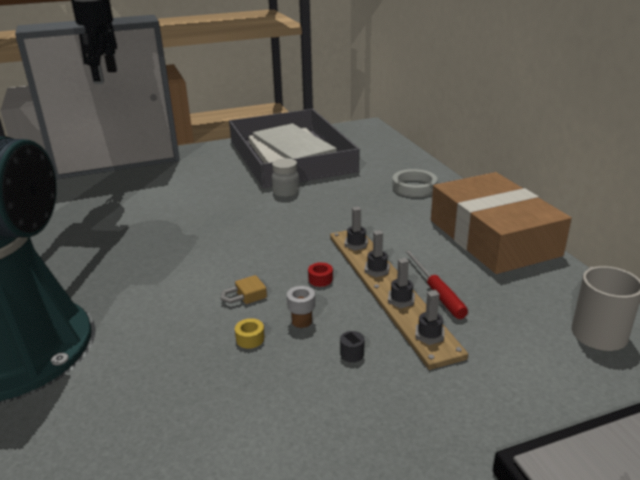

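```bash
python3 - <<'E'
from h import *
A=[]
for n in ['scene','side']:
    d,T=cam(n); Q=world(d,T); m=(Q[...,0]>.5)&(Q[...,0]<.68)&(abs(Q[...,1]+.07)<.23)
    P=Q[m]
    s=P[(P[:,2]>.008)&(P[:,2]<.016)]
    c,(w,h),a=cv2.minAreaRect(s[:,:2].astype(np.float32)); print(n,'strip',c,w,h,a)
    for lo,hi in [(.036,.048),(.06,.095)]:
        b=((Q[...,2]>lo)&(Q[...,2]<hi)&m).astype(np.uint8); k,l,st,ce=cv2.connectedComponentsWithStats(b)
        for i in range(1,k):
            if st[i,4]>8: q=Q[l==i]; print(lo,st[i,4],ce[i].round(),q.mean(0).round(4),q.min(0).round(3),q.max(0).round(3))
E
```

```text
scene strip (0.6051794290542603, -0.07068026065826416) 0.16345863044261932 0.40105098485946655 13.782205581665039
0.036 136 [197. 234.] [ 0.5928 -0.2122  0.0416] [ 0.572 -0.237  0.036] [ 0.608 -0.198  0.048]
0.036 143 [229. 250.] [ 0.5944 -0.117   0.0413] [ 0.572 -0.139  0.036] [ 0.607 -0.103  0.047]
0.036 169 [264. 266.] [ 0.5954 -0.0227  0.0418] [ 0.571 -0.046  0.036] [ 0.61  -0.008  0.048]
0.036 188 [302. 285.] [0.5967 0.072  0.0414] [0.574 0.052 0.036] [0.611 0.087 0.048]
0.06 120 [194. 219.] [ 0.5914 -0.2142  0.0754] [ 0.581 -0.224  0.06 ] [ 0.598 -0.208  0.088]
0.06 126 [227. 234.] [ 0.5922 -0.1195  0.0756] [ 0.583 -0.13   0.06 ] [ 0.598 -0.113  0.089]
0.06 135 [262. 250.] [ 0.5929 -0.0249  0.0758] [ 0.583 -0.035  0.06 ] [ 0.6   -0.019  0.088]
0.06 148 [301. 268.] [0.594  0.0701 0.0759] [0.584 0.061 0.06 ] [0.601 0.076 0.089]
side strip (0.5849894881248474, -0.0760858952999115) 0.16841648519039154 0.40364164113998413 0.4935908615589142
0.036 175 [356. 232.] [0.5883 0.0599 0.0419] [0.572 0.045 0.036] [0.607 0.086 0.048]
0.036 197 [377. 258.] [ 0.5867 -0.035   0.0421] [ 0.571 -0.047  0.036] [ 0.606 -0.011  0.047]
0.036 246 [402. 287.] [ 0.5861 -0.1293  0.042 ] [ 0.571 -0.143  0.036] [ 0.607 -0.107  0.048]
0.036 296 [431. 322.] [ 0.5843 -0.2242  0.0422] [ 0.57  -0.238  0.036] [ 0.606 -0.201  0.048]
0.06 153 [356. 215.] [0.5896 0.0633 0.076 ] [0.582 0.058 0.06 ] [0.599 0.073 0.09 ]
0.06 168 [378. 239.] [ 0.5884 -0.0316  0.0762] [ 0.582 -0.038  0.061] [ 0.597 -0.019  0.089]
0.06 201 [403. 267.] [ 0.5874 -0.1266  0.0763] [ 0.581 -0.132  0.06 ] [ 0.596 -0.116  0.09 ]
0.06 238 [433. 301.] [ 0.5863 -0.2214  0.0768] [ 0.58  -0.227  0.06 ] [ 0.596 -0.211  0.09 ]
```

The scene view shows locks at about (195,230), (228,245), (263,265) and (302,285), and the silver collar on its stand at (290,217). The rings at (311,213) and (306,258) are the yellow and red decoys. The side view agrees: collar at (300,297), locks from (356,225) to (431,310). Next I'll move above the work area for a wrist look.

>>> {"op": "send_rows", "data": {"rows": [{"delta_pos":[-0.522,-0.481,-0.02],"twist":[0,0,0.775],"fingers":1},{"delta_pos":[-0.522,-0.481,-0.02],"twist":[0,0,0.775],"fingers":1},{"delta_pos":[-0.522,-0.481,-0.02],"twist":[0,0,0.775],"fingers":1},{"delta_pos":[-0.522,-0.481,-0.02],"twist":[0,0,0.775],"fingers":1},{"delta_pos":[-0.522,-0.481,-0.02],"twist":[0,0,0.775],"fingers":1},{"delta_pos":[-0.522,-0.481,-0.02],"twist":[0,0,0.775],"fingers":1},{"delta_pos":[-0.522,-0.481,-0.02],"twist":[0,0,0.775],"fingers":1},{"delta_pos":[-0.522,-0.481,-0.02],"twist":[0,0,0.775],"fingers":1},{"delta_pos":[-0.522,-0.481,-0.02],"twist":[0,0,0.775],"fingers":1},{"delta_pos":[-0.522,-0.481,-0.02],"twist":[0,0,0.775],"fingers":0},{"delta_pos":[-0.522,-0.481,-0.02],"twist":[0,0,0.775],"fingers":0},{"delta_pos":[-0.522,-0.481,-0.02],"twist":[0,0,0.775],"fingers":-0.3},{"delta_pos":[-0.522,-0.481,-0.02],"twist":[0,0,0.775],"fingers":-0.3},{"delta_pos":[-0.522,-0.481,-0.02],"twist":[0,0,0.775],"fingers":-0.3},{"delta_pos":[-0.522,-0.481,-0.02],"twist":[0,0,0.775],"fingers":-0.3},{"delta_pos":[-0.522,-0.481,-0.02],"twist":[0,0,0.775],"fingers":-0.3},{"delta_pos":[-0.522,-0.481,-0.02],"twist":[0,0,0.775],"fingers":-0.3},{"delta_pos":[-0.522,-0.481,-0.02],"twist":[0,0,0.775],"fingers":-0.3},{"delta_pos":[-0.522,-0.481,-0.02],"twist":[0,0,0.775],"fingers":-0.3},{"delta_pos":[-0.522,-0.481,-0.02],"twist":[0,0,0.775],"fingers":-0.3}]}}

```text
time: 2.67
ee_pos: [0.5298, -0.0739, 0.251]
eef_rot: [-2.232, -2.209, 0.0]
force: [-0.5, 0.5, -0.5]
gripper_width: 0.0296
grasp_force: 0.0
```

```bash
cat > look.py <<'E'
from h import *
import sys
s=sense(); print(s['time'],s['ee_pos'],R.from_rotvec(s['eef_rot']).as_matrix().round(4).tolist(),s['force'],s['gripper_width'])
d,T=cam('wrist'); cv2.imwrite(sys.argv[1],d['image']); Q=world(d,T); print(d['hand_eye'].round(3).tolist())
for zl,zh in [(.036,.046),(.083,.092),(.05,.058)]:
    b=((Q[...,2]>zl)&(Q[...,2]<zh)).astype(np.uint8); k,l,st,ce=cv2.connectedComponentsWithStats(b)
    for i in range(1,k):
        if st[i,4]>60:
            q=Q[l==i]; c=cv2.minAreaRect(q[:,:2].astype(np.float32)); print(zl,st[i,4],ce[i].round(),q.mean(0).round(4),np.round(c[0],4),np.round(c[1],4),round(c[2],1))
E
python3 look.py pics/w1.png
```

```text
2.6667 [ 0.52978273 -0.07387829  0.25101999] [[0.0105, 0.9999, -0.001], [0.9999, -0.0105, 0.0007], [0.0007, -0.001, -1.0]] [-0.4962356   0.46111287 -0.51387318] 0.029636434911107002
[[-0.0, -0.959, -0.283, 0.072], [1.0, 0.0, -0.001, 0.001], [0.001, -0.283, 0.959, -0.144], [0.0, 0.0, 0.0, 1.0]]
0.036 1040 [393.  20.] [0.5896 0.0604 0.043 ] [0.5911 0.061 ] [0.0233 0.0357] 81.5
0.036 1570 [626. 134.] [ 0.7805 -0.0262  0.0409] [ 0.7804 -0.0232] [0.0032 0.1588] 2.3
0.036 1062 [386. 138.] [ 0.588  -0.0258  0.0432] [ 0.59   -0.0271] [0.035  0.0335] 74.8
0.036 181 [210. 218.] [ 0.4409 -0.0905  0.041 ] [ 0.4394 -0.093 ] [0.0143 0.0408] 41.7
0.036 152 [188. 240.] [ 0.421  -0.1099  0.041 ] [ 0.4228 -0.1085] [0.0115 0.0255] 45.1
0.036 127 [197. 231.] [ 0.4298 -0.1013  0.0433] [ 0.4283 -0.1023] [0.0109 0.0118] 85.9
0.036 879 [382. 247.] [ 0.588  -0.1176  0.0429] [ 0.5896 -0.1205] [0.0353 0.0321] 25.3
0.036 555 [608. 394.] [ 0.8106 -0.2695  0.0409] [ 0.8131 -0.2701] [0.06   0.0163] 37.8
0.083 154 [408.   3.] [0.5917 0.0625 0.0872] [0.592  0.0626] [0.0037 0.0141] 87.8
0.083 351 [400. 145.] [ 0.5908 -0.0274  0.088 ] [ 0.5911 -0.0275] [0.0114 0.0138] 89.4
0.083 300 [393. 271.] [ 0.5899 -0.1215  0.0877] [ 0.5903 -0.1221] [0.0119 0.0142] 88.1
0.083 217 [631. 433.] [ 0.8018 -0.2743  0.087 ] [ 0.8021 -0.2736] [0.0204 0.0039] 55.7
0.05 66 [395.  12.] [0.5894 0.0636 0.0539] [0.5895 0.0636] [0.0083 0.0172] 52.4
0.05 793 [631. 175.] [ 0.7816 -0.0559  0.0537] [ 0.7813 -0.0506] [0.0035 0.1042] 1.9
0.05 1469 [192. 236.] [ 0.4288 -0.1019  0.0548] [ 0.4285 -0.1027] [0.0428 0.0428] 6.7
0.05 71 [384. 252.] [ 0.5882 -0.1183  0.0536] [ 0.5877 -0.1189] [0.017  0.0082] 36.6
0.05 424 [614. 404.] [ 0.8081 -0.27    0.054 ] [ 0.809  -0.2704] [0.0495 0.0106] 44.5
```

>>> {"op": "send_rows", "data": {"rows": [{"delta_pos":[0.047,0.0607,0.09],"twist":[0,0,0],"fingers":-0.45},{"delta_pos":[0.047,0.0607,0.13],"twist":[0,0,0],"fingers":-0.45},{"delta_pos":[0.047,0.0607,0.13],"twist":[0,0,0],"fingers":-0.45},{"delta_pos":[0.047,0.0607,0.13],"twist":[0,0,0],"fingers":-0.45},{"delta_pos":[0.047,0.0607,0.13],"twist":[0,0,0],"fingers":-0.45},{"delta_pos":[0.047,0.0607,0.13],"twist":[0,0,0],"fingers":-0.45}]}}

```text
time: 3.22
ee_pos: [0.5896, -0.0256, 0.1201]
eef_rot: [-2.226, -2.212, 0.004]
force: [0.3, 0.5, -0.1]
gripper_width: 0.0241
grasp_force: 0.0
```

```bash
python3 look.py pics/w2.png
```

```text
3.2167 [ 0.58956579 -0.02555706  0.12012661] [[0.0063, 1.0, -0.0041], [1.0, -0.0063, 0.0006], [0.0006, -0.0041, -1.0]] [ 0.25563846  0.4864584  -0.11664323] 0.02408278230928308
[[-0.0, -0.959, -0.283, 0.072], [1.0, 0.0, -0.001, 0.001], [0.001, -0.283, 0.959, -0.144], [0.0, 0.0, 0.0, 1.0]]
0.036 3079 [318.  66.] [0.5921 0.0657 0.0433] [0.5922 0.0672] [0.0353 0.0353] 78.1
0.036 2228 [317. 242.] [ 0.5912 -0.0227  0.043 ] [ 0.5914 -0.0258] [0.0356 0.0327] 1.1
0.036 911 [ 62. 352.] [ 0.4407 -0.091   0.0411] [ 0.4365 -0.095 ] [0.0227 0.0437] 43.6
0.036 608 [ 34. 380.] [ 0.4213 -0.1093  0.0423] [ 0.4237 -0.107 ] [0.0197 0.0191] 88.9
0.036 1921 [316. 391.] [ 0.5904 -0.1169  0.0426] [ 0.5904 -0.1208] [0.0351 0.0339] 2.9
0.083 1276 [319.  51.] [0.5923 0.0671 0.0881] [0.5924 0.0672] [0.0121 0.0138] 89.5
0.083 887 [317. 281.] [ 0.5914 -0.0267  0.0878] [ 0.5914 -0.0273] [0.0123 0.0139] 89.7
0.05 128 [317. 246.] [ 0.5913 -0.0217  0.0541] [ 0.5912 -0.0218] [0.0136 0.0011] 1.6
0.05 3110 [ 35. 381.] [ 0.4307 -0.1015  0.0544] [ 0.4304 -0.1031] [0.0442 0.0397] 78.7
0.05 220 [316. 403.] [ 0.5904 -0.1167  0.054 ] [ 0.5905 -0.1165] [0.0024 0.0135] 86.6
```

View pics/w2.png

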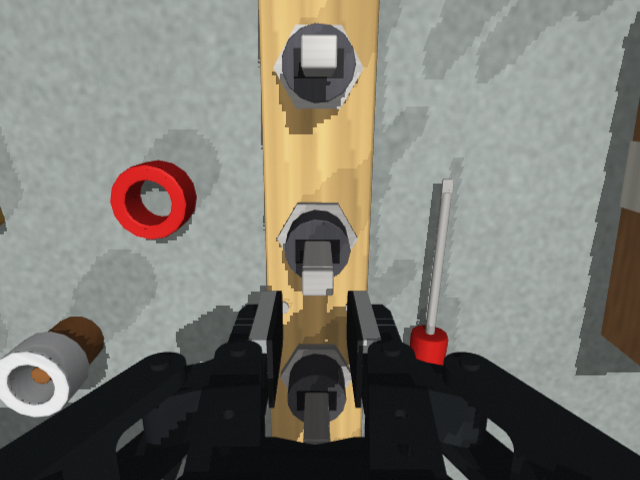

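The wrist view shows lock 3's tongue at (317,281) centred between the pads at about x=280 and x=352. Lock 4 is at (319,51) and lock 2 lies below between the fingers. I'll descend around tongue 3.

>>> {"op": "send_rows", "data": {"rows": [{"delta_pos":[0,0,0.02],"twist":[0,0,0],"fingers":-0.45},{"delta_pos":[0,0,0.04],"twist":[0,0,0],"fingers":-0.45},{"delta_pos":[0,0,0.055],"twist":[0,0,0],"fingers":-0.45},{"delta_pos":[0,0,0.055],"twist":[0,0,0],"fingers":-0.45},{"delta_pos":[0,0,0.055],"twist":[0,0,0],"fingers":-0.45},{"delta_pos":[0,0,0.055],"twist":[0,0,0],"fingers":-0.45},{"delta_pos":[0,0,0.055],"twist":[0,0,0],"fingers":-0.45},{"delta_pos":[0,0,0.055],"twist":[0,0,0],"fingers":-0.45}]}}

```text
time: 3.93
ee_pos: [0.5924, -0.0279, 0.0679]
eef_rot: [2.23, 2.209, 0.002]
force: [-1.0, -0.5, -0.5]
gripper_width: 0.0235
grasp_force: 0.0
```

>>> {"op": "send_rows", "data": {"rows": [{"delta_pos":[0,0.002,0],"twist":[0,0,0],"fingers":-0.45},{"delta_pos":[0,0.004,0],"twist":[0,0,0],"fingers":-0.45},{"delta_pos":[0,0.004,0],"twist":[0,0,0],"fingers":-0.45},{"delta_pos":[0,0.004,0],"twist":[0,0,0],"fingers":-0.45}]}}

```text
time: 4.27
ee_pos: [0.5956, -0.0277, 0.0664]
eef_rot: [2.232, 2.211, 0.0]
force: [0.7, -0.1, -0.4]
gripper_width: 0.0236
grasp_force: 0.0
```

>>> {"op": "send_rows", "data": {"rows": [{"delta_pos":[0,0.001,0],"twist":[0,0,0],"fingers":-0.45},{"delta_pos":[0,0.001,0],"twist":[0,0,0],"fingers":-0.45},{"delta_pos":[0,0.001,0],"twist":[0,0,0],"fingers":-0.45}]}}

```text
time: 4.52
ee_pos: [0.5963, -0.0276, 0.0662]
eef_rot: [-2.232, -2.211, 0.0]
force: [-0.8, 0.5, 0.9]
gripper_width: 0.0237
grasp_force: 0.0
```

>>> {"op": "send_rows", "data": {"rows": [{"delta_pos":[0,0.001,0],"twist":[0,0,0],"fingers":-0.45},{"delta_pos":[0,0.001,0],"twist":[0,0,0],"fingers":-0.45},{"delta_pos":[0,0.001,0],"twist":[0,0,0],"fingers":-0.45}]}}

```text
time: 4.77
ee_pos: [0.5972, -0.0276, 0.0662]
eef_rot: [-2.232, -2.211, 0.001]
force: [-0.5, -0.5, 0.4]
gripper_width: 0.0237
grasp_force: 0.3
```

>>> {"op": "send_rows", "data": {"rows": [{"delta_pos":[0,0.001,0],"twist":[0,0,0],"fingers":-0.45},{"delta_pos":[0,0.001,0],"twist":[0,0,0],"fingers":-0.45},{"delta_pos":[0,0.001,0],"twist":[0,0,0],"fingers":-0.45}]}}

```text
time: 5.02
ee_pos: [0.5983, -0.0277, 0.0663]
eef_rot: [-2.232, -2.211, 0.0]
force: [-0.9, 0.5, -0.2]
gripper_width: 0.0235
grasp_force: 0.4
```

```bash
cat > f.py <<'E'
from h import *
F=[];G=[]
for i in range(6):
    get_image('side'); s=sense(); F.append(s['force']); G.append([s['grasp_force'],s['gripper_width']*1000,*s['ee_pos']])
print(np.mean(F,0).round(2),np.std(F,0).round(2),np.mean(G,0).round(4))
E
python3 f.py
```

```text
[-0.47 -0.03 -0.05] [0.22 0.24 0.43] [ 0.4463 23.5272  0.5983 -0.0277  0.0663]
```

>>> {"op": "send_rows", "data": {"rows": [{"delta_pos":[0,0.001,0],"twist":[0,0,0],"fingers":-0.45},{"delta_pos":[0,0.001,0],"twist":[0,0,0],"fingers":-0.45},{"delta_pos":[0,0.001,0],"twist":[0,0,0],"fingers":-0.45}]}}

```text
time: 5.57
ee_pos: [0.5994, -0.0277, 0.0663]
eef_rot: [2.232, 2.211, -0.0]
force: [-1.3, 0.3, 0.8]
gripper_width: 0.0235
grasp_force: 0.6
```

```bash
python3 f.py
```

```text
[-0.9  -0.36  0.75] [0.28 0.47 0.39] [ 0.5673 23.4579  0.5994 -0.0277  0.0663]
```

>>> {"op": "send_rows", "data": {"rows": [{"delta_pos":[0,0.001,0],"twist":[0,0,0],"fingers":-0.45},{"delta_pos":[0,0.001,0],"twist":[0,0,0],"fingers":-0.45},{"delta_pos":[0,0.001,0],"twist":[0,0,0],"fingers":-0.45}]}}

```text
time: 6.12
ee_pos: [0.6004, -0.0277, 0.0663]
eef_rot: [2.232, 2.211, -0.0]
force: [-2.3, -0.5, 1.2]
gripper_width: 0.0236
grasp_force: 0.7
```

>>> {"op": "send_rows", "data": {"rows": [{"delta_pos":[0,0.001,0],"twist":[0,0,0],"fingers":-0.45},{"delta_pos":[0,0.001,0],"twist":[0,0,0],"fingers":-0.45},{"delta_pos":[0,0.001,0],"twist":[0,0,0],"fingers":-0.45}]}}

```text
time: 6.37
ee_pos: [0.6011, -0.0277, 0.0663]
eef_rot: [-2.232, -2.211, 0.001]
force: [-2.8, 0.4, 2.0]
gripper_width: 0.0236
grasp_force: 1.3
```

```bash
python3 f.py; python3 - <<'E'
from h import *
d,T=cam('side'); cv2.imwrite('pics/s2.png',cv2.resize(d['image'][170:350,300:480],None,fx=3.3,fy=3.3))
E
```

```text
[-2.64 -0.12  2.54] [0.4  0.59 0.54] [ 1.3921 23.471   0.6012 -0.0277  0.0663]
```

View pics/s2.png

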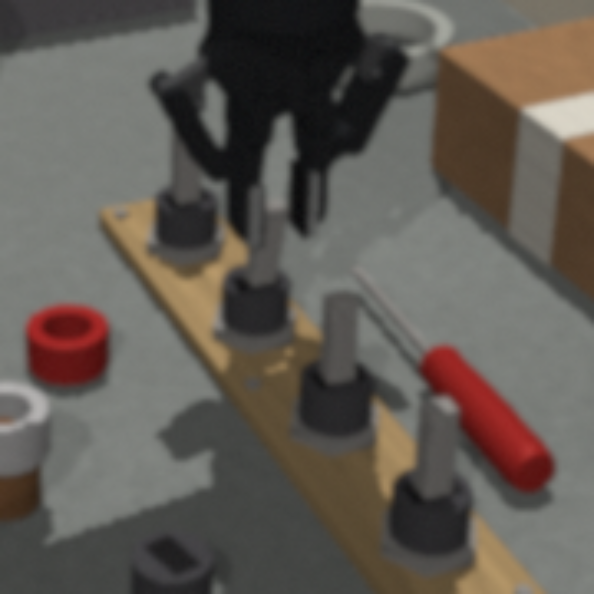

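Lock 3's tongue (at about (265,240) in the crop) clearly leans away under a low force, so it is the worn one. I'll press slightly to feel the end stop, then go back.

>>> {"op": "send_rows", "data": {"rows": [{"delta_pos":[0,0.001,0],"twist":[0,0,0],"fingers":-0.45},{"delta_pos":[0,0.001,0],"twist":[0,0,0],"fingers":-0.45},{"delta_pos":[0,0.001,0],"twist":[0,0,0],"fingers":-0.45}]}}

```text
time: 6.97
ee_pos: [0.6017, -0.0277, 0.0662]
eef_rot: [-2.231, -2.21, 0.002]
force: [-3.8, -0.1, 3.9]
gripper_width: 0.0237
grasp_force: 2.8
```

>>> {"op": "send_rows", "data": {"rows": [{"delta_pos":[0,-0.003,0],"twist":[0,0,0],"fingers":-0.45},{"delta_pos":[0,-0.006,0],"twist":[0,0,0],"fingers":-0.45},{"delta_pos":[0,-0.009,0],"twist":[0,0,0],"fingers":-0.45},{"delta_pos":[0,-0.012,0],"twist":[0,0,0],"fingers":-0.45},{"delta_pos":[0,-0.015,0],"twist":[0,0,0],"fingers":-0.45},{"delta_pos":[0,-0.015,0],"twist":[0,0,0],"fingers":-0.45},{"delta_pos":[0,-0.015,0],"twist":[0,0,0],"fingers":-0.45}]}}

```text
time: 7.55
ee_pos: [0.5874, -0.0276, 0.0664]
eef_rot: [2.232, 2.211, 0.0]
force: [0.2, 0.6, 0.4]
gripper_width: 0.0236
grasp_force: 0.0
```

>>> {"op": "send_rows", "data": {"rows": [{"delta_pos":[0,-0.001,0],"twist":[0,0,0],"fingers":-0.45},{"delta_pos":[0,-0.002,0],"twist":[0,0,0],"fingers":-0.45},{"delta_pos":[0,-0.003,0],"twist":[0,0,0],"fingers":-0.45},{"delta_pos":[0,-0.003,0],"twist":[0,0,0],"fingers":-0.45},{"delta_pos":[0,-0.003,0],"twist":[0,0,0],"fingers":-0.45}]}}

```text
time: 7.97
ee_pos: [0.5846, -0.0276, 0.0664]
eef_rot: [2.232, 2.211, 0.0]
force: [0.0, -0.5, -0.3]
gripper_width: 0.0232
grasp_force: 0.3
```

```bash
python3 f.py
```

```text
[ 0.76 -0.04  0.97] [0.3  0.46 0.41] [ 0.3575 23.4335  0.5846 -0.0276  0.0664]
```

>>> {"op": "send_rows", "data": {"rows": [{"delta_pos":[0,-0.001,0],"twist":[0,0,0],"fingers":-0.45},{"delta_pos":[0,-0.002,0],"twist":[0,0,0],"fingers":-0.45},{"delta_pos":[0,-0.002,0],"twist":[0,0,0],"fingers":-0.45},{"delta_pos":[0,-0.002,0],"twist":[0,0,0],"fingers":-0.45}]}}

```text
time: 8.6
ee_pos: [0.5824, -0.0275, 0.0664]
eef_rot: [2.232, 2.211, 0.0]
force: [1.1, 0.1, -0.2]
gripper_width: 0.0234
grasp_force: 0.5
```

>>> {"op": "send_rows", "data": {"rows": [{"delta_pos":[0,-0.001,0],"twist":[0,0,0],"fingers":-0.45},{"delta_pos":[0,-0.001,0],"twist":[0,0,0],"fingers":-0.45},{"delta_pos":[0,-0.001,0],"twist":[0,0,0],"fingers":-0.45}]}}

```text
time: 8.85
ee_pos: [0.5815, -0.0275, 0.0664]
eef_rot: [2.232, 2.211, 0.0]
force: [0.7, -0.1, 1.1]
gripper_width: 0.0234
grasp_force: 0.7
```

```bash
python3 f.py
```

```text
[1.54 0.24 1.28] [0.12 0.53 0.66] [ 0.7439 23.6464  0.5815 -0.0275  0.0663]
```

>>> {"op": "send_rows", "data": {"rows": [{"delta_pos":[0,-0.001,0],"twist":[0,0,0],"fingers":-0.45},{"delta_pos":[0,-0.001,0],"twist":[0,0,0],"fingers":-0.45},{"delta_pos":[0,-0.001,0],"twist":[0,0,0],"fingers":-0.45}]}}

```text
time: 9.4
ee_pos: [0.5805, -0.0275, 0.0664]
eef_rot: [2.232, 2.211, 0.0]
force: [1.5, -0.5, 1.2]
gripper_width: 0.0233
grasp_force: 1.0
```

>>> {"op": "send_rows", "data": {"rows": [{"delta_pos":[0,0.003,0],"twist":[0,0,0],"fingers":-0.45},{"delta_pos":[0,0.006,0],"twist":[0,0,0],"fingers":-0.45},{"delta_pos":[0,0.009,0],"twist":[0,0,0],"fingers":-0.45},{"delta_pos":[0,0.011,0],"twist":[0,0,0],"fingers":-0.45},{"delta_pos":[0,0.011,0],"twist":[0,0,0],"fingers":-0.45},{"delta_pos":[0,0.011,-0.02],"twist":[0,0,0],"fingers":-0.45},{"delta_pos":[0,0.011,-0.05],"twist":[0,0,0],"fingers":-0.45},{"delta_pos":[0,0.011,-0.075],"twist":[0,0,0],"fingers":-0.45},{"delta_pos":[0,0.011,-0.075],"twist":[0,0,0],"fingers":0.45}]}}

```text
time: 10.15
ee_pos: [0.5946, -0.028, 0.1461]
eef_rot: [2.227, 2.207, 0.007]
force: [1.0, 0.3, -0.0]
gripper_width: 0.0342
grasp_force: 0.0
```

>>> {"op": "send_rows", "data": {"rows": [{"delta_pos":[-0.0767,-0.162,0],"twist":[0,0,0],"fingers":0.45},{"delta_pos":[-0.0767,-0.162,0],"twist":[0,0,0],"fingers":0.45},{"delta_pos":[-0.0767,-0.162,0],"twist":[0,0,0],"fingers":0.45},{"delta_pos":[-0.0767,-0.162,0],"twist":[0,0,0],"fingers":0.45},{"delta_pos":[-0.0767,-0.162,0],"twist":[0,0,0],"fingers":0.45},{"delta_pos":[-0.0767,-0.162,0],"twist":[0,0,0],"fingers":0.45},{"delta_pos":[-0.0767,-0.162,0],"twist":[0,0,0],"fingers":0.45},{"delta_pos":[-0.0767,-0.162,0],"twist":[0,0,0],"fingers":0.45},{"delta_pos":[-0.0767,-0.162,0],"twist":[0,0,0],"fingers":0.45},{"delta_pos":[-0.0767,-0.162,0],"twist":[0,0,0],"fingers":0.45}]}}

```text
time: 10.98
ee_pos: [0.4302, -0.1026, 0.1414]
eef_rot: [2.23, 2.212, 0.001]
force: [-0.2, 0.2, -0.4]
gripper_width: 0.0618
grasp_force: 0.0
```

```bash
python3 look.py pics/w3.png
```

```text
10.9833 [ 0.43016383 -0.10260651  0.14135094] [[0.0082, 1.0, 0.0008], [1.0, -0.0082, -0.0003], [-0.0003, 0.0009, -1.0]] [-0.15780679  0.17482299 -0.37710841] 0.06184435781222705
[[-0.0, -0.959, -0.283, 0.072], [1.0, 0.0, -0.001, 0.001], [0.001, -0.283, 0.959, -0.144], [0.0, 0.0, 0.0, 1.0]]
0.036 2918 [602.  99.] [ 0.5864 -0.0276  0.0427] [ 0.5896 -0.0278] [0.0335 0.0356] 8.0
0.036 219 [311. 205.] [ 0.429  -0.0848  0.0411] [ 0.4295 -0.0879] [0.0135 0.0404] 85.2
0.036 233 [310. 234.] [ 0.4282 -0.1012  0.0438] [ 0.4282 -0.1027] [0.0114 0.0113] 34.6
0.036 2079 [572. 260.] [ 0.5852 -0.1192  0.0425] [ 0.5885 -0.1217] [0.0354 0.0333] 60.0
0.036 255 [310. 251.] [ 0.428  -0.1129  0.0411] [ 0.4277 -0.1101] [0.0129 0.0259] 85.9
0.083 647 [626. 295.] [ 0.5871 -0.122   0.0872] [ 0.5885 -0.1225] [0.0122 0.0127] 0.8
0.05 234 [611.  99.] [ 0.5835 -0.0277  0.0541] [ 0.5835 -0.0276] [0.0118 0.0023] 88.8
0.05 3044 [310. 240.] [ 0.4282 -0.102   0.0549] [ 0.4281 -0.1027] [0.0429 0.0429] 48.0
0.05 283 [585. 268.] [ 0.586  -0.1201  0.0539] [ 0.5871 -0.1194] [0.0175 0.0097] 42.1
```

View pics/w3.png

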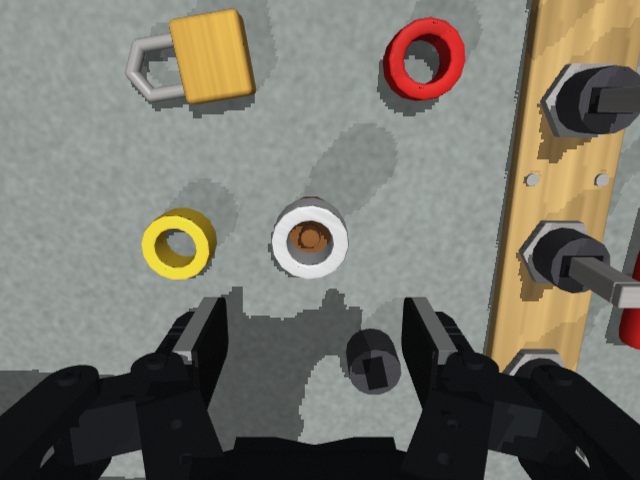

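The wrist view shows the silver collar at (310,240) with nothing in the pads' way (yellow ring at (180,243), spare at (373,360)). I'll descend and grip.

>>> {"op": "send_rows", "data": {"rows": [{"delta_pos":[0,-0.001,0],"twist":[0,0,0],"fingers":0.45},{"delta_pos":[0,-0.001,0.03],"twist":[0,0,0],"fingers":0.45},{"delta_pos":[0,-0.001,0.06],"twist":[0,0,0],"fingers":0.45},{"delta_pos":[0,-0.001,0.09],"twist":[0,0,0],"fingers":0.45},{"delta_pos":[0,-0.001,0.105],"twist":[0,0,0],"fingers":0.45},{"delta_pos":[0,-0.001,0.113],"twist":[0,0,0],"fingers":0.45},{"delta_pos":[0,-0.001,0.113],"twist":[0,0,0],"fingers":0.45},{"delta_pos":[0,-0.001,0.113],"twist":[0,0,0],"fingers":0.45},{"delta_pos":[0,-0.001,0.113],"twist":[0,0,0],"fingers":0.45}]}}

```text
time: 11.78
ee_pos: [0.4286, -0.103, 0.0291]
eef_rot: [2.23, 2.21, 0.001]
force: [0.5, 0.8, -0.1]
gripper_width: 0.0614
grasp_force: 0.0
```

>>> {"op": "send_rows", "data": {"rows": [{"delta_pos":[0,0,0],"twist":[0,0,0],"fingers":0.2},{"delta_pos":[0,0,0],"twist":[0,0,0],"fingers":0.1},{"delta_pos":[0,0,0],"twist":[0,0,0],"fingers":-0.1},{"delta_pos":[0,0,0],"twist":[0,0,0],"fingers":-0.3},{"delta_pos":[0,0,0],"twist":[0,0,0],"fingers":-1},{"delta_pos":[0,0,0],"twist":[0,0,0],"fingers":-1},{"delta_pos":[0,0,0],"twist":[0,0,0],"fingers":-1},{"delta_pos":[0,0,0],"twist":[0,0,0],"fingers":-1}]}}

```text
time: 12.45
ee_pos: [0.4284, -0.1031, 0.0297]
eef_rot: [2.231, 2.209, 0.001]
force: [-1.4, 0.1, 12.0]
gripper_width: 0.0423
grasp_force: 59.1
```

>>> {"op": "send_rows", "data": {"rows": [{"delta_pos":[0,0,-0.005],"twist":[0,0,0],"fingers":-1},{"delta_pos":[0,0,-0.015],"twist":[0,0,0],"fingers":-1},{"delta_pos":[0,0,-0.035],"twist":[0,0,0],"fingers":-1},{"delta_pos":[0,0,-0.065],"twist":[0,0,0],"fingers":-1},{"delta_pos":[0,0,-0.1],"twist":[0,0,0],"fingers":-1},{"delta_pos":[0,0,-0.11],"twist":[0,0,0],"fingers":-1},{"delta_pos":[0.077,0.161,-0.11],"twist":[0,0,0],"fingers":-1},{"delta_pos":[0.077,0.161,-0.11],"twist":[0,0,0],"fingers":-1},{"delta_pos":[0.077,0.161,-0.11],"twist":[0,0,0],"fingers":-1},{"delta_pos":[0.077,0.161,-0.11],"twist":[0,0,0],"fingers":-1},{"delta_pos":[0.077,0.161,-0.11],"twist":[0,0,0],"fingers":-1},{"delta_pos":[0.077,0.161,-0.11],"twist":[0,0,0],"fingers":-1},{"delta_pos":[0.077,0.161,-0.11],"twist":[0,0,0],"fingers":-1},{"delta_pos":[0.077,0.161,-0.11],"twist":[0,0,0],"fingers":-1},{"delta_pos":[0.077,0.161,-0.11],"twist":[0,0,0],"fingers":-1},{"delta_pos":[0.077,0.161,-0.11],"twist":[0,0,0],"fingers":-1},{"delta_pos":[0.077,0.161,-0.11],"twist":[0,0,0],"fingers":-1},{"delta_pos":[0.077,0.161,-0.11],"twist":[0,0,0],"fingers":-1}]}}

```text
time: 13.95
ee_pos: [0.5888, -0.0277, 0.1385]
eef_rot: [-2.233, -2.21, 0.0]
force: [0.8, -0.2, -0.8]
gripper_width: 0.0424
grasp_force: 61.0
```

```bash
sed -i 's/(.05,.058)\]/(.05,.058),(.148,.165)]/' look.py; python3 look.py pics/w4.png
```

```text
13.95 [ 0.58881413 -0.02773686  0.13847784] [[0.0101, 0.9999, -0.0002], [0.9999, -0.0101, -0.0002], [-0.0002, -0.0002, -1.0]] [ 0.7727502  -0.18256888 -0.81239828] 0.042362712806990284
[[-0.0, -0.959, -0.283, 0.072], [1.0, 0.0, -0.001, 0.001], [0.001, -0.283, 0.959, -0.144], [0.0, 0.0, 0.0, 1.0]]
0.036 2691 [318.  64.] [0.5921 0.0659 0.0433] [0.5925 0.0672] [0.0351 0.035 ] 88.2
0.036 1939 [319. 229.] [ 0.5921 -0.023   0.0431] [ 0.5916 -0.0258] [0.0318 0.0355] 82.4
0.036 1278 [630. 292.] [ 0.782  -0.0661  0.0404] [ 0.7819 -0.0589] [0.0029 0.0876] 2.3
0.036 294 [ 65. 349.] [ 0.4308 -0.1005  0.0421] [ 0.4293 -0.1015] [0.0097 0.0119] 61.0
0.083 1018 [319.  51.] [0.5923 0.067  0.0882] [0.5922 0.067 ] [0.0118 0.0136] 89.7
0.083 326 [314. 254.] [ 0.5892 -0.0232  0.0873] [ 0.5892 -0.0238] [0.0052 0.0136] 89.7
0.083 594 [318. 425.] [ 0.5904 -0.121   0.0875] [ 0.5904 -0.1223] [0.0131 0.0132] 89.2
0.05 95 [316. 232.] [ 0.5904 -0.0217  0.0543] [ 0.5903 -0.0218] [0.0011 0.0134] 89.8
0.05 175 [637. 342.] [ 0.783  -0.0932  0.0522] [ 0.7827 -0.0903] [0.0026 0.024 ] 3.3
0.148 14471 [315. 334.] [ 0.5896 -0.0248  0.1606] [ 0.588  -0.0233] [0.0487 0.0553] 51.5
```

View pics/w4.png

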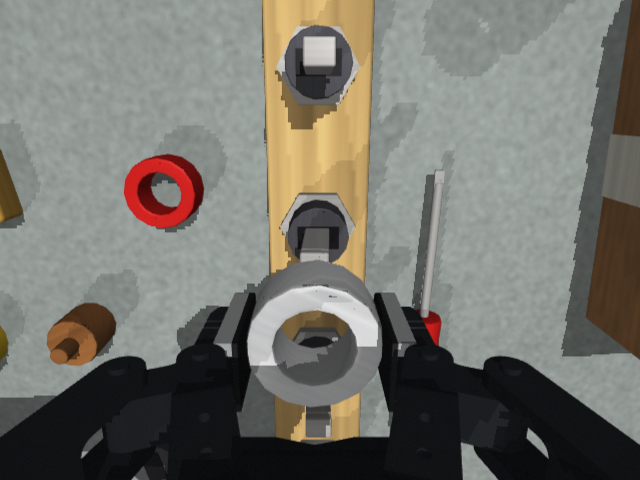

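The wrist view shows the collar held squarely with its hole at (315,340). Lock 3's tongue top at (316,255) is near upright, leaning about 2 mm towards the robot. I'll lower in stages.

>>> {"op": "send_rows", "data": {"rows": [{"delta_pos":[0,0.0014,0.02],"twist":[0,0,0],"fingers":-1},{"delta_pos":[0,0.0014,0.035],"twist":[0,0,0],"fingers":-1},{"delta_pos":[0,0.0014,0.042],"twist":[0,0,0],"fingers":-1},{"delta_pos":[0,0.0014,0.046],"twist":[0,0,0],"fingers":-1},{"delta_pos":[0,0.0014,0.05],"twist":[0,0,0],"fingers":-1},{"delta_pos":[0,0.0014,0.054],"twist":[0,0,0],"fingers":-1},{"delta_pos":[0,0.0014,0.058],"twist":[0,0,0],"fingers":-1},{"delta_pos":[0,0.0014,0.058],"twist":[0,0,0],"fingers":-1}]}}

```text
time: 14.67
ee_pos: [0.5906, -0.0273, 0.0799]
eef_rot: [-2.232, -2.211, 0.001]
force: [0.6, -0.4, -0.9]
gripper_width: 0.0422
grasp_force: 61.1
```

>>> {"op": "send_rows", "data": {"rows": [{"delta_pos":[0,0,0.005],"twist":[0,0,0],"fingers":-1},{"delta_pos":[0,0,0.01],"twist":[0,0,0],"fingers":-1},{"delta_pos":[0,0,0.015],"twist":[0,0,0],"fingers":-1},{"delta_pos":[0,0,0.02],"twist":[0,0,0],"fingers":-1},{"delta_pos":[0,0,0.02],"twist":[0,0,0],"fingers":-1}]}}

```text
time: 15.08
ee_pos: [0.5899, -0.0272, 0.0591]
eef_rot: [-2.231, -2.21, 0.002]
force: [-0.1, 0.2, -0.9]
gripper_width: 0.042
grasp_force: 61.1
```

```bash
python3 f.py; python3 - <<'E'
from h import *
d,T=cam('side'); cv2.imwrite('pics/s3.png',cv2.resize(d['image'][170:350,300:480],None,fx=3.3,fy=3.3))
E
```

```text
[-0.03 -0.15 -1.12] [0.5  0.67 0.37] [ 6.10700e+01  4.22154e+01  5.90700e-01 -2.73000e-02  6.02000e-02]
```

View pics/s3.png

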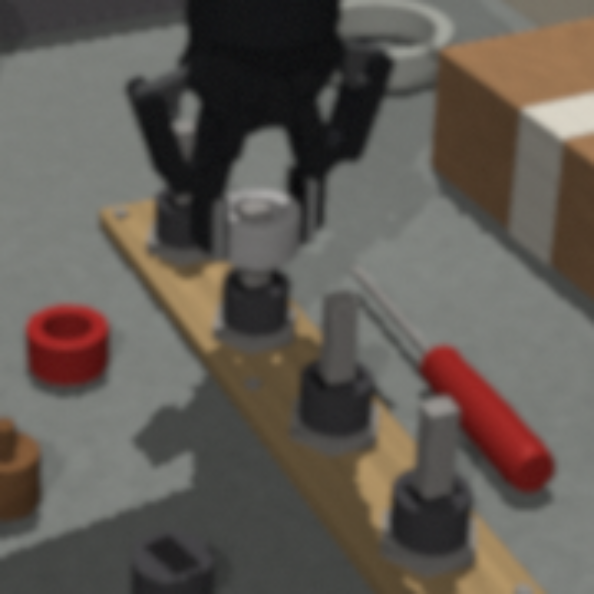

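The collar is around the tongue (tongue visible inside it at (258,210)) with no resistance, so I'll continue down.

>>> {"op": "send_rows", "data": {"rows": [{"delta_pos":[0,0,0.004],"twist":[0,0,0],"fingers":-1},{"delta_pos":[0,0,0.008],"twist":[0,0,0],"fingers":-1},{"delta_pos":[0,0,0.012],"twist":[0,0,0],"fingers":-1},{"delta_pos":[0,0,0.016],"twist":[0,0,0],"fingers":-1},{"delta_pos":[0,0,0.016],"twist":[0,0,0],"fingers":-1},{"delta_pos":[0,0,0.016],"twist":[0,0,0],"fingers":-1}]}}

```text
time: 15.93
ee_pos: [0.5903, -0.0273, 0.0438]
eef_rot: [-2.231, -2.21, 0.001]
force: [-0.9, 0.5, -0.2]
gripper_width: 0.0422
grasp_force: 61.1
```

>>> {"op": "send_rows", "data": {"rows": [{"delta_pos":[0,0,0.001],"twist":[0,0,0],"fingers":-1},{"delta_pos":[0,0,0.001],"twist":[0,0,0],"fingers":-1},{"delta_pos":[0,0,0.001],"twist":[0,0,0],"fingers":-1}]}}

```text
time: 16.18
ee_pos: [0.5909, -0.0273, 0.0434]
eef_rot: [2.232, 2.211, 0.0]
force: [0.7, 0.1, -0.7]
gripper_width: 0.0423
grasp_force: 61.1
```

>>> {"op": "send_rows", "data": {"rows": [{"delta_pos":[0,0,0.001],"twist":[0,0,0],"fingers":-1},{"delta_pos":[0,0,0.001],"twist":[0,0,0],"fingers":-1},{"delta_pos":[0,0,0.001],"twist":[0,0,0],"fingers":-1}]}}

```text
time: 16.43
ee_pos: [0.5908, -0.0273, 0.0423]
eef_rot: [2.232, 2.211, -0.0]
force: [1.0, 0.1, -1.4]
gripper_width: 0.042
grasp_force: 61.1
```

>>> {"op": "send_rows", "data": {"rows": [{"delta_pos":[0,0,0.001],"twist":[0,0,0],"fingers":-1},{"delta_pos":[0,0,0.001],"twist":[0,0,0],"fingers":-1},{"delta_pos":[0,0,0.001],"twist":[0,0,0],"fingers":-1}]}}

```text
time: 16.68
ee_pos: [0.5909, -0.0273, 0.0417]
eef_rot: [2.232, 2.211, 0.0]
force: [-1.6, -0.2, 5.0]
gripper_width: 0.0423
grasp_force: 61.5
```

>>> {"op": "send_rows", "data": {"rows": [{"delta_pos":[0,0,0.0005],"twist":[0,0,0],"fingers":-1},{"delta_pos":[0,0,0.0005],"twist":[0,0,0],"fingers":-1},{"delta_pos":[0,0,0.0005],"twist":[0,0,0],"fingers":-1}]}}

```text
time: 16.93
ee_pos: [0.591, -0.0273, 0.0417]
eef_rot: [2.231, 2.211, 0.0]
force: [-2.7, 0.6, 9.6]
gripper_width: 0.0419
grasp_force: 62.1
```

Seated (contact at 0.0417 m, force rising). I'll open gently, then withdraw.

>>> {"op": "send_rows", "data": {"rows": [{"delta_pos":[0,0,0],"twist":[0,0,0],"fingers":0.1},{"delta_pos":[0,0,0],"twist":[0,0,0],"fingers":0.2},{"delta_pos":[0,0,0],"twist":[0,0,0],"fingers":0.3},{"delta_pos":[0,0,0],"twist":[0,0,0],"fingers":0.4},{"delta_pos":[0,0,0],"twist":[0,0,0],"fingers":0.4},{"delta_pos":[0,0,0],"twist":[0,0,0],"fingers":0.4},{"delta_pos":[0,0,0],"twist":[0,0,0],"fingers":0.4}]}}

```text
time: 17.52
ee_pos: [0.5908, -0.0273, 0.0407]
eef_rot: [-2.232, -2.211, 0.0]
force: [0.6, -0.6, -0.6]
gripper_width: 0.0601
grasp_force: 0.0
```

>>> {"op": "send_rows", "data": {"rows": [{"delta_pos":[0,0,-0.01],"twist":[0,0,0],"fingers":0.4},{"delta_pos":[0,0,-0.03],"twist":[0,0,0],"fingers":0.4},{"delta_pos":[0,0,-0.06],"twist":[0,0,0],"fingers":0.4},{"delta_pos":[0,0,-0.1],"twist":[0,0,0],"fingers":0.4},{"delta_pos":[0,0,-0.14],"twist":[0,0,0],"fingers":0.4},{"delta_pos":[0,0,-0.16],"twist":[0,0,0],"fingers":0.4},{"delta_pos":[0,0,-0.16],"twist":[0,0,0],"fingers":0.4},{"delta_pos":[0,0,-0.16],"twist":[0,0,0],"fingers":0.4},{"delta_pos":[0,0,-0.16],"twist":[0,0,0],"fingers":0.4},{"delta_pos":[0,0,-0.16],"twist":[0,0,0],"fingers":0.4}]}}

```text
time: 18.35
ee_pos: [0.5895, -0.0271, 0.1994]
eef_rot: [-2.23, -2.209, 0.003]
force: [-0.4, -0.2, -0.4]
gripper_width: 0.0602
grasp_force: 0.0
```

```bash
sed -i 's/(.05,.058),(.148,.165)/(.063,.07)/' look.py; python3 look.py pics/w5.png
```

```text
18.35 [ 0.58950385 -0.02710381  0.19937173] [[0.0094, 1.0, -0.003], [1.0, -0.0094, 0.0004], [0.0004, -0.003, -1.0]] [-0.43207908 -0.21302335 -0.44274543] 0.06018880920995063
[[-0.0, -0.959, -0.283, 0.072], [1.0, 0.0, -0.001, 0.001], [0.001, -0.283, 0.959, -0.144], [0.0, 0.0, 0.0, 1.0]]
0.036 2709 [588. 147.] [0.7792 0.0135 0.0411] [0.7796 0.0034] [0.0032 0.2117] 2.1
0.036 1755 [317.  73.] [0.5922 0.0665 0.0434] [0.5925 0.0676] [0.0352 0.0349] 89.2
0.036 295 [321. 213.] [ 0.5944 -0.0274  0.0437] [ 0.592 -0.028] [0.0178 0.0251] 74.5
0.036 159 [110. 306.] [ 0.4311 -0.1003  0.042 ] [ 0.4295 -0.101 ] [0.0086 0.0115] 65.1
0.036 1142 [317. 325.] [ 0.5905 -0.1173  0.0428] [ 0.5907 -0.1212] [0.034  0.0348] 89.5
0.036 955 [316. 425.] [ 0.5894 -0.2102  0.0424] [ 0.5892 -0.2131] [0.0352 0.0288] 5.0
0.083 583 [318.  66.] [0.5924 0.0672 0.0882] [0.5923 0.0672] [0.0116 0.014 ] 89.2
0.083 454 [314. 229.] [ 0.5894 -0.027   0.0879] [ 0.5895 -0.0275] [0.0121 0.0138] 89.9
0.083 373 [317. 362.] [ 0.5905 -0.121   0.0877] [ 0.5906 -0.122 ] [0.0137 0.0125] 0.0
0.063 2372 [612. 156.] [0.7793 0.0102 0.0665] [7.797e-01 3.000e-04] [0.0034 0.2065] 2.1
0.063 2100 [318. 219.] [ 0.5918 -0.0259  0.067 ] [ 0.5916 -0.027 ] [0.0431 0.043 ] 6.0
0.063 89 [317. 341.] [ 0.5907 -0.1166  0.0665] [ 0.5907 -0.1165] [0.0019 0.0131] 89.8
```

View pics/w5.png

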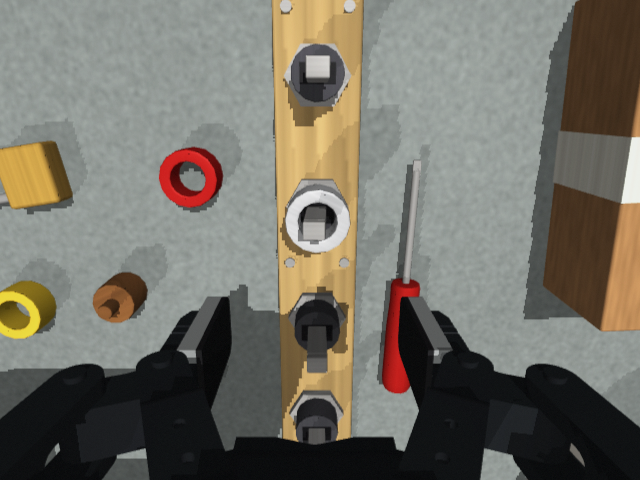

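The wrist view shows the collar flat around lock 3's tongue at (317,220). Its top measures z≈0.067 m and its centre (0.5916,-0.027) m, within 1 mm of the barrel's axis. Nothing else has moved, so I'll hand in.

```bash
python3 -c "
from station import *
print(finish_job())"
```

```text
the job is handed in; nothing more can be done
None
```

I found the worn lock in place 3, rocked its tongue away and back, seated the reject collar flat on its face, released it and handed the job in; locks 1, 2 and 4 were never rocked, because lock 3, tried first, already showed play.

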